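Knock a stuck bush out of its nest with a wedge

TASK

The steel bush is stuck flush in the pocket of the knockout stand: swing the keeper bar well clear of the pocket, then lay the large wooden wedge between the guide rails, thin end first, and drive it in under the knockout rod until the rod has pushed the bush up to stand at least 12 mm proud of the block. Then lift the bush out and stand it upright in the tray beside the one already there. Leave the wedge in place under the rod and the keeper swung aside, and do not disturb the steel wedge, the standing bolt or the oiler.

Things in the scene. Friction and masses are not known exactly. Their poses are not given: they have to be found in the camera images.
- pocket (a point): Knockout stand, dark steel, fixed to the bench. Point: centre of the round 44 mm pocket in the block's top face, 82 mm above the bench. x axis: level, the way the wedge is driven; z up. Block: x -28 to +60 mm, y +-35 mm from here. The pocket is 36 mm deep. The block stays put when pushed. Nothing on the block but the keeper stands over its top face by more than 4 mm.
- channel_mouth (a point): Middle of the floor of the wedge channel at the block's front face (x = -28 mm, 6 mm above the bench). Channel 40 mm wide, 32 mm high, open through the block to its back. From here a flat apron, floor 6 mm above the bench, runs 120 mm to -x between two guide rails 5 mm high, 6 mm thick, 40 mm apart inside. Same axes as pocket.
- rod (a joint): Height (m) of the 13 mm knockout rod (with a 28 mm head under the bush), 0 down to 0.026 up; a light spring and the bush press it down with some 4 to 6 N. Its round foot hangs in the channel under the pocket's axis, 6 mm above the channel floor when down; its top pushes the bush up. The wooden wedge lifts it 12 mm once its thick end is 24 mm in front of the block, and about 17 mm when flush with it; friction holds it there.
- keeper (a joint): Angle (rad) of the steel keeper bar, -1.75 to 1.75. It turns about a vertical pivot on the block's top, 48 mm to +x of pocket. At 0 it points to -x right over the bush and blocks it; positive turns it anticlockwise from above, its free end towards the pocket's -y side. It may be swung to either side, is stiff enough to stay. It clears the bush from about 0.65 rad on; its bar is 16 mm wide, 84 to 90 mm above the bench.
- keeper_knob (a point): Middle of the round upright knob (12 mm diameter, from 90 to 116 mm above the bench) on the keeper's free end, 50 mm from its pivot: push it sideways.
- wedge_center (a point): Large hardwood wedge, 34 mm wide, 110 mm long, lying on the bench on its broad base; 50 g. Point: middle of its length and width, 15 mm above its base. y axis points along it to the thin end (6 mm high); the thick end (30 mm high) is at -y. Vertical sides, the top slopes evenly. With its thick end flush with the front of the block its centre is 27 mm to +x of pocket.
- bush_center (a point): Steel bush, upright cylinder 42 mm diameter, 36 mm high, with an 18 mm bore, 0.15 to 0.3 kg. Point: its centre, half-way up. At the start its top is flush with the block's top; raised it stands 12 to 17 mm proud and can be gripped there.
- tray_free (a point): Low dark steel tray, 150 x 100 mm, walls 20 mm high and 3 mm thick, fixed. Point: middle of its free half, 4 mm above the bench (the tray's inner floor is 3 mm up), 34 mm along the tray's long x axis from its middle. An identical bush, fixed, stands 70 mm to -x of here.
- wedge_steel: Smaller dark steel wedge, 26 x 95 x 22 mm, too low for this job; a bystander. Origin: centre of its underside, length along y.
- bolt: Large bolt standing on its head, 34 mm wide, 83 mm high; a bystander. Origin: centre of its underside.
- oiler: Small green oiler with a spout, 65 mm diameter, 136 mm high; a bystander. Origin: centre of its underside.

How it is judged (in metres and radians):
On the way, in this order (a step that is already met when the one before it is completed fails the run):
1. the keeper bar is swung clear of the pocket ((value of joint keeper above 0.75 rad or value of joint keeper below -0.75 rad)), for 0.2 s.
2. the wooden wedge is driven under the rod and the bush stands proud of its pocket ((value of joint keeper above 0.75 rad or value of joint keeper below -0.75 rad) and x of wedge_center in the frame of pocket between 0 and 0.045 m and horizontal distance between wedge_center and pocket below 0.046 m and value of joint rod above 0.011 m and z of bush_center in the frame of pocket above -0.0075 m and horizontal distance between bush_center and pocket below 0.006 m), for 0.2 s.
3. the bush stands in the free half of the tray (x of bush_center in the frame of tray_free between -0.03 and 0.03 m and y of bush_center in the frame of tray_free between -0.03 and 0.03 m and height (world z) of bush_center below 0.025 m and angle between bush_center's own z axis and vertical below 0.15 rad), for 0.2 s.
At the end, for the whole second after the job is handed in: The bush stands upright (within 0.15 rad), at rest, in the free half of the tray; the wooden wedge lies in the channel (its centre 0 to 45 mm past the pocket's axis) and holds the rod more than 11 mm up; the keeper is more than 0.75 rad to either side (all of step 3 and (value of joint keeper above 0.75 rad or value of joint keeper below -0.75 rad) and x of wedge_center in the frame of pocket between 0 and 0.045 m and horizontal distance between wedge_center and pocket below 0.046 m and value of joint rod above 0.011 m and linear speed of bush below 0.02 m/s); the robot touches nothing.
It fails at once if the steel wedge is moved by more than 30 mm (distance of wedge_steel from where it was at the start of the episode above 0.03 m).
It fails at once if the bolt is moved by more than 30 mm (distance of bolt from where it was at the start of the episode above 0.03 m).
It fails at once if the oiler is moved by more than 30 mm (distance of oiler from where it was at the start of the episode above 0.03 m).
It fails at once if the bolt is tipped over (angle between bolt's own z axis and vertical above 0.5 rad).
It fails at once if the oiler is tipped over (angle between oiler's own z axis and vertical above 0.5 rad).
It also fails if it takes over 72 s, if anything falls off the work surface, if the arm or the gripper's body presses on something with over 40 N, if the wrist force passes 120 N, or if a joint passes its speed limit or range.

ROBOT

A 6-joint arm with a two-finger parallel gripper is mounted at the origin on a cart in front of the work surface, level with it; the furniture and walls round the work are solid. World frame = base frame: x ahead of the robot, y to its left, z up, the work surface at z = 0. Lengths are in m, angles in degrees, forces in N, time in s.
With the tool pointing down it reaches from about 0.25 to 0.725 m from the base axis. Payload 9.7 kg.
Tool frame: the origin (TCP) lies midway between the tips of the shut fingers; the grasp point (between the pads) lies 19 mm behind it (bot.hold_point_z is the distance from the TCP to the grasp point, in m); z points along the fingers, y is the line along which they close (so a half turn about z gives the same grasp; the last joint's range is limited). The gripper opens to 85 mm and grips with 20 to 120 N. Pads are 22 mm wide; open, the fingers measure 114 mm over their backs; the gripper's body (76 mm by 85 mm) begins 54 mm behind the grasp point. The pads swing forward as they close: fully open they stand 13 mm farther back than shut.
Start: joints at [73.568, 4.979, 10.078, 95.1, 0, 90], TCP at [0.156, 0.528, 0.192] pointing down, gripper open.
Joint ranges: [-179.16, 179.16], [-48.56, 103.87], [-65.8, 70.77], [-126.05, 130.52], [-82.76, 87.17], [-180, 180]. Speed limits (degrees/s): [127.2, 127.2, 147.25, 180, 180, 180].

INTERFACE

Orientations are given as [roll, pitch, yaw] about the fixed x, y, z axes, in that order (R = Rz(yaw) Ry(pitch) Rx(roll)).
In Python, from workcell import bot gives the robot as it stands.
- The arm moves only by the tool play_rows, never from a script. Its argument "steps" is a list that holds one entry, the list of rows, each a list of 4 numbers: the shift along the tool's x, y, z in m, then the turn about the tool's z in rad. In form: [[[tx, ty, tz, yaw], ...]]. A call has exactly 5 rows; each row shifts and turns the commanded pose from where the row before left it, along the tool's axes as they then stand; what a row does not reach is not made up. A row lasts 1/12 s, in which the tool goes at most 41.7 mm and 7.16 degrees, less where a joint would pass 70% of its speed; a pose out of reach is approached as far as the arm can. A call is refused whole if a number of a shift passes 0.0417 or a number of a turn 0.125, either way. A call with a gripper value outside its range is refused whole. "gripper" is the finger opening in m, from 0 to 0.0854, set as the call begins (left out, the last holds). The fingers move at their own pace and stop on an object; "squeeze" is the grip in N (left out, the last holds). Time passes only in rows, so rows that do not move let the fingers close, or fill a call up. It gives the time, the measured TCP pose, the force, the opening and the grip force at its end, in the units of the state.
- bot.get_obs(): the state, without advancing time (a new reading comes with each control period).
- bot.camera(name): name is "scene" or "top" or "wrist"; returns a dict with "img" (480x640x3 uint8, blue, green, red), "vfov" (degrees; the focal length in pixels is half the picture's height over the tangent of half this angle, whatever the lens; pixels are square), "cx", "cy" (the principal point, pixels), "D" ([k1, k2, p1, p2, k3] as OpenCV has them; the pictures are not rectified), "xyz" and "attitude" of the camera in the world. Camera axes: x right, y down, z forward; pixel columns grow to the right and rows downward; lengths in m; the calibration is good to about 2 mm. A picture is of the moment at which its call begins. There is no depth.
- bot.job_done(): hands the job in; it is judged then, once.
The state is a dict: "time": time; "q": joint angles; "qd": joint speeds; "joint_efforts": joint torques, N m; "ee_pos": TCP position; "tcp_rot": TCP orientation; "wrist_force": force on the tool from outside, world axes, zero at the start; "torque": the same for the moment, N m; "opening": finger opening in m; "grasp_force": force on a finger pad.
Only numpy, scipy, OpenCV 4.12 (cv2) and the standard library are available. Lean on these libraries where they do the work, as an engineer would, in place of code of your own. Each camera call takes 0.05 s, during which the arm holds its last target. There are 200 camera calls.

## Working session

There is one attempt and no reset: what is moved stays moved. The work goes in short steps, Python scripts to look and compute and a tool call to move; the robot and the scene stay as the last step left them, time stands still between calls to the robot, and variables do not carry over. Pictures are saved under pics/ and viewed, at most 10 in all, crops included, and the job is handed in when it is done.

Besides the shell and the picture viewer there is one more tool, called after "Request:" in YAML: its name, and indented under it one key for each argument. play_rows: Moves the arm, as the interface text tells. Its arguments: {"type":"object","properties":{"steps":{"type":"array","items":{"type":"array","items":{"type":"array","items":{"type":"number"}}}},"gripper":{"type":"number"},"squeeze":{"type":"number"}},"required":["steps"]}

```bash
mkdir -p pics; ls; cat > h.py <<'E'
import numpy as np,cv2
from scipy.spatial.transform import Rotation as R
from workcell import bot
def cal(c):
    h,w=c["img"].shape[:2]; f=h/2/np.tan(np.radians(c["vfov"])/2)
    K=np.array([[f,0,c["cx"]],[0,f,c["cy"]],[0,0,1]]); return K,np.array(c["D"],float)
def rot(c):
    a=np.array(c["attitude"],float)
    return R.from_euler('xyz',a,degrees=True).as_matrix() if a.shape==(3,) else a
def px2w(c,uv,z):
    K,D=cal(c); p=cv2.undistortPoints(np.array(uv,float).reshape(-1,1,2),K,D)[:,0]
    d=np.c_[p,np.ones(len(p))]@rot(c).T; o=np.array(c["xyz"]); z=np.broadcast_to(z,len(p))
    return o+d*((z-o[2])/d[:,2])[:,None]
def w2px(c,P):
    K,D=cal(c); M=rot(c).T; return cv2.projectPoints(np.array(P,float).reshape(-1,3),cv2.Rodrigues(M)[0],-M@np.array(c["xyz"]),K,D)[0][:,0]
def snap(n,f):
    import pickle
    c=bot.camera(n); cv2.imwrite(f"pics/{f}.png",c["img"]); pickle.dump(c,open(f"pics/{f}.pkl","wb")); return c
def load(f):
    import pickle; return pickle.load(open(f"pics/{f}.pkl","rb"))
E
python3 - <<'E'
from h import *
print(bot.get_obs(),bot.hold_point_z)
for n in("top","scene"):
    c=snap(n,n+"0"); print({k:c[k] for k in c if k!="img"})
E
```

```text
pics
{'time': 0.0, 'q': array([7.35667074e+01, 5.00968936e+00, 1.00339483e+01, 9.50991265e+01,
       2.36189256e-03, 8.99996079e+01]), 'qd': array([ 0.01693098,  0.06582483, -0.04959238, -0.02212006, -0.02091716,
       -0.06199503]), 'joint_efforts': array([-1.76290338e-03, -5.20388389e+01,  4.64798677e+01,  1.61062146e-02,
        3.02878482e-05, -1.78556655e-05]), 'ee_pos': array([0.15550178, 0.52726571, 0.19159211]), 'tcp_rot': array([-1.79925132e+02, -2.36240296e-03,  1.63567096e+02]), 'wrist_force': array([0.96350385, 0.59412913, 1.09115165]), 'torque': array([-0.0015435 , -0.03501011, -0.02194865]), 'grasp_force': 0.0, 'opening': 0.08529772287906785} 0.0187
{'vfov': 54.97001893615223, 'cx': 322.6057603173476, 'cy': 242.06143951502287, 'D': array([-0.07588847,  0.        ,  0.        ,  0.        ,  0.        ]), 'xyz': array([0.36137553, 0.05943154, 1.16964297]), 'attitude': array([-168.98818949,   -1.54397694,  -88.68606581])}
{'vfov': 44.49966865765019, 'cx': 312.3529425434002, 'cy': 245.34795191653322, 'D': array([0.03394757, 0.        , 0.        , 0.        , 0.        ]), 'xyz': array([-0.17764118, -0.62487766,  0.82048768]), 'attitude': array([-125.78121079,    0.75015264,  -49.10080288])}
```

View pics/top0.png

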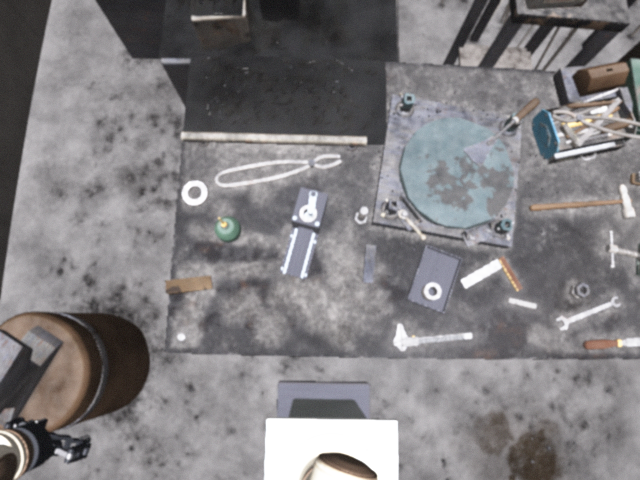

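View pics/scene0.png

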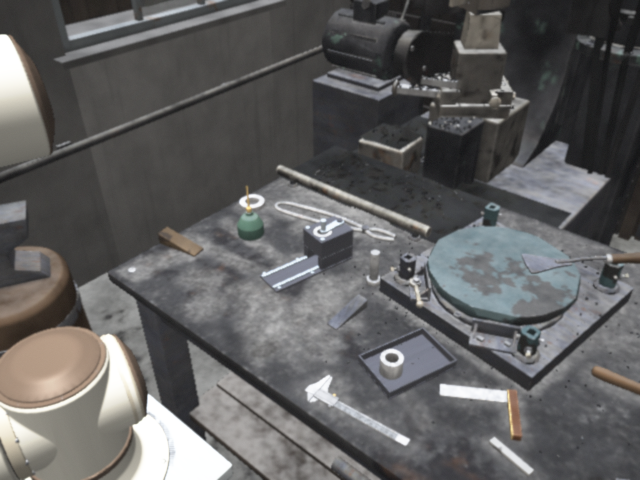

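Top view: stand block near (309,205), apron to (297,277), wooden wedge (190,285), tray (435,279) with bush (432,291), oiler (228,229), bolt (362,214), steel wedge (370,263). I'll zoom in for accuracy.

```bash
python3 - <<'E'
from h import *
im=load("top0")["img"]
def z(x0,y0,w,h,s=5):
    return cv2.resize(im[y0:y0+h,x0:x0+w],None,fx=s,fy=s,interpolation=cv2.INTER_CUBIC)
o=np.zeros((600,800,3),np.uint8)
a=z(270,180,70,110); o[:550,:350]=a
b=z(160,265,70,40); o[:200,400:750]=b
c=z(400,240,70,75); o[210:585,400:750]=c
cv2.imwrite("pics/z0.png",o)
E
```

```text
(no output)
```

View pics/z0.png

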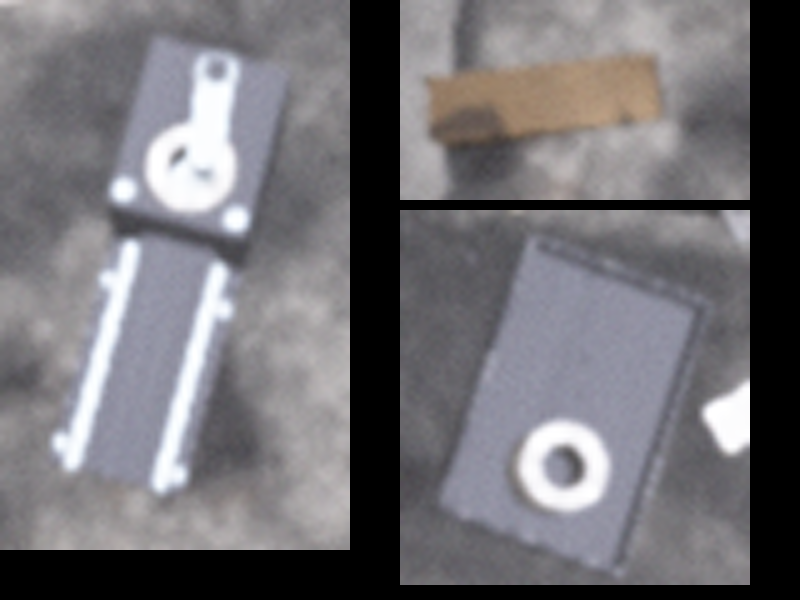

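```bash
python3 - <<'E'
from h import *
c=load("top0")
u=lambda pts,x0,y0:[((x+.5)/5-.5+x0,(y+.5)/5-.5+y0) for x,y in pts]
np.set_printoptions(precision=4,suppress=True)
s=lambda p:u(p,270,180)
P=px2w(c,s([(191,167)]),.082)[0];V=px2w(c,s([(216,70)]),.090)[0]
print("pocket",P,"pivot",V,np.linalg.norm(V-P),np.degrees(np.arctan2(*(V-P)[[1,0]])))
t=px2w(c,s([(153,37),(288,72),(247,240),(113,208)]),.082);print("top",t)
r=px2w(c,s([(70,466),(163,487),(130,243),(220,265)]),.011);print("rails",r)
for a,b in((0,2),(1,3)):
    d=r[b]-r[a];print(np.degrees(np.arctan2(d[1],d[0])))
w=lambda p:u([(x-400,y) for x,y in p],160,265)
print("wedge",px2w(c,w([(430,77),(433,143),(656,55),(662,118)]),[.03,.03,.006,.006]))
print("wedge'",px2w(c,w([(430,77),(433,143),(656,55),(662,118)]),[.006,.006,.03,.03]))
y=lambda p:u([(x-400,y-210) for x,y in p],400,240)
b=px2w(c,y([(563,465)]),.039)[0];print("trbush",b)
tr=px2w(c,y([(530,238),(708,302),(615,575),(440,505)]),.02);print("tray",tr,tr.mean(0))
d=tr[0]+tr[1]-tr[2]-tr[3];print("trayang",np.degrees(np.arctan2(d[1],d[0])))
d/=np.linalg.norm(d);print("free",b+d*.07,tr.mean(0)+d*.034)
for n,p in(("oil",(228,232)),("bolt",(362,214)),("steel",(370,263)),("edge",(172,245)),("edge2",(166,330))):print(n,px2w(c,[p],0)[0])
im=load("scene0")["img"]
a=cv2.resize(im[220:265,140:220],None,fx=8,fy=8,interpolation=cv2.INTER_CUBIC);cv2.imwrite("pics/z1.png",a)
E
```

```text
pocket [0.6447 0.0726 0.082 ] pivot [0.6917 0.0618 0.09  ] 0.04891705957632385 -12.966424096137802
top [[0.7101 0.0933 0.082 ]
 [0.6942 0.0265 0.082 ]
 [0.6091 0.0445 0.082 ]
 [0.6231 0.1098 0.082 ]]
rails [[0.5058 0.13   0.011 ]
 [0.4964 0.0828 0.011 ]
 [0.6219 0.1037 0.011 ]
 [0.6117 0.0571 0.011 ]]
-12.77872014903298
-12.561897105393841
wedge [[0.4771 0.4207 0.03  ]
 [0.4446 0.4165 0.03  ]
 [0.4941 0.3142 0.006 ]
 [0.4624 0.3091 0.006 ]]
wedge' [[0.4796 0.4283 0.006 ]
 [0.4463 0.424  0.006 ]
 [0.4914 0.3089 0.03  ]
 [0.4603 0.3039 0.03  ]]
trbush [ 0.4674 -0.2401  0.039 ]
tray [[ 0.5851 -0.2304  0.02  ]
 [ 0.5542 -0.3224  0.02  ]
 [ 0.4146 -0.2706  0.02  ]
 [ 0.4477 -0.1824  0.02  ]] [ 0.5004 -0.2515  0.02  ]
trayang -19.828571748242403
free [ 0.5332 -0.2639  0.039 ] [ 0.5324 -0.263   0.02  ]
oil [0.6094 0.2786 0.    ]
bolt [ 0.6676 -0.0685  0.    ]
steel [ 0.5383 -0.09    0.    ]
edge [0.5711 0.4213 0.    ]
edge2 [0.355  0.4191 0.    ]
```

View pics/z1.png

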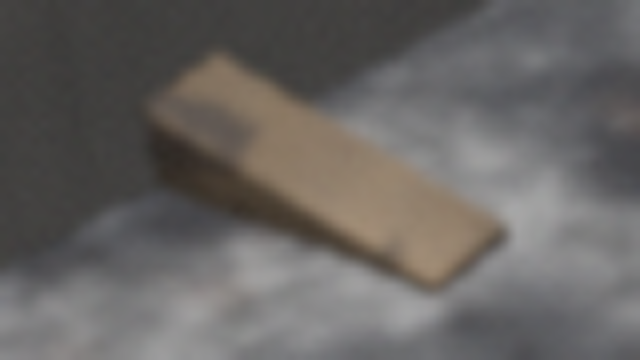

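Thick end of the wedge is at the left (+y) end and the thin end points to the right. The geometry agrees to a couple of mm, so I'll start moving with the fingers shut towards the knob's +y side.

Request:
play_rows:
  steps:
    - [[0, 0, 0, -0.063], [-0.029, -0.0142, 0, 0], [-0.029, -0.0142, 0, 0], [-0.029, -0.0142, 0, 0], [-0.029, -0.0142, 0, 0]]
  gripper: 0

```text
time: 0.52
ee_pos: [0.2567, 0.4453, 0.1919]
tcp_rot: [-180.0, -0.0, 167.2]
wrist_force: [0.8, 0.1, 0.4]
opening: 0.0258
grasp_force: 0.0
```

Request:
play_rows:
  steps:
    - [[-0.029, -0.0142, 0, 0], [-0.029, -0.0142, 0, 0], [-0.029, -0.0142, 0, 0], [-0.029, -0.0142, 0, 0], [-0.029, -0.0142, 0, 0]]

```text
time: 0.93
ee_pos: [0.3826, 0.3437, 0.192]
tcp_rot: [-180.0, -0.0, 167.2]
wrist_force: [0.8, 0.4, -0.7]
opening: -0.0001
grasp_force: 0.0
```

Request:
play_rows:
  steps:
    - [[-0.029, -0.0142, 0, 0], [-0.029, -0.0142, 0, 0], [-0.029, -0.0142, 0, 0], [-0.029, -0.0142, 0, 0], [-0.029, -0.0142, 0, 0]]

```text
time: 1.35
ee_pos: [0.5083, 0.2422, 0.1919]
tcp_rot: [-180.0, -0.0, 167.2]
wrist_force: [0.3, 1.8, 0.4]
opening: -0.0
grasp_force: 0.0
```

Request:
play_rows:
  steps:
    - [[-0.029, -0.0142, 0, 0], [-0.029, -0.0142, 0, 0], [0, 0, 0, 0], [0, 0, 0, 0], [0, 0, 0, 0]]

```text
time: 1.77
ee_pos: [0.5573, 0.203, 0.1918]
tcp_rot: [-180.0, -0.1, 167.1]
wrist_force: [0.8, 1.1, -0.5]
opening: -0.0001
grasp_force: 0.0
```

Request:
play_rows:
  steps:
    - [[-0.028, -0.014, 0, 0], [-0.028, -0.014, 0, 0], [-0.028, -0.014, 0, 0], [-0.029, -0.014, 0, 0], [0, 0, 0, 0]]

```text
time: 2.18
ee_pos: [0.6576, 0.1211, 0.1905]
tcp_rot: [-179.9, -0.0, 167.1]
wrist_force: [-0.1, 0.1, -0.8]
opening: -0.0
grasp_force: 0.0
```

```bash
python3 - <<'E'
from h import *
c=snap("wrist","w0"); o=bot.get_obs(); print(o["ee_pos"],c["xyz"],c["attitude"])
P=np.array([.6447,.0726,0]);e=np.array([.975,-.2215,0]);n=np.array([.2215,.975,0])
im=c["img"].copy()
for lx,ly,z in[(0,0,.082),(48,0,.09),(-28,35,.082),(-28,-35,.082),(-2,0,.116),(-148,0,.006),(-148,20,.011),(-148,-20,.011)]:
    p=w2px(c,P+e*lx/1e3+n*ly/1e3+[0,0,z])[0]; print(lx,ly,p)
    if abs(p).max()<2000: cv2.drawMarker(im,tuple(int(v) for v in p),(0,0,255),0,14,1)
cv2.imwrite("pics/w0m.png",im)
E
```

```text
[0.65605199 0.12264311 0.19094247] [0.58830724 0.13854404 0.37130768] [1.63814696e+02 8.89206038e-02 7.70390471e+01]
0 0 [265.10911132 222.20017915]
48 0 [266.46990466 280.20105957]
-28 35 [307.06135664 187.99289482]
-28 -35 [220.21672964 188.53672065]
-2 0 [257.23101979 230.46588684]
-148 0 [271.9560951  48.2115676]
-148 20 [292.95386703  46.67974609]
-148 -20 [249.44036187  47.38838793]
```

View pics/w0m.png

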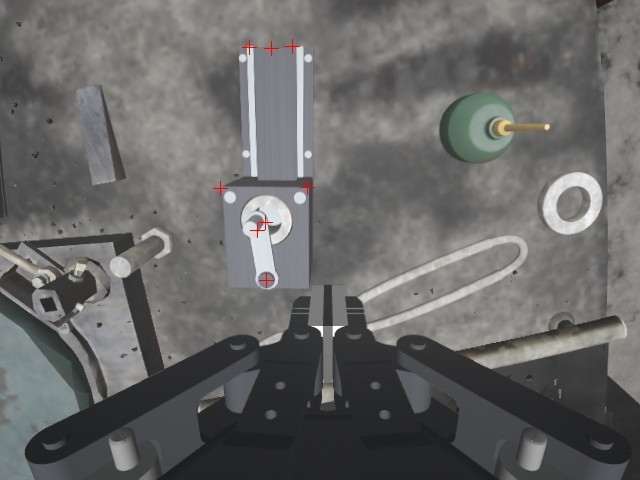

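Wrist view: block front corners at (223,187)/(312,187), ring near (266,219), knob near (257,220). Predicted markers agree to about 3 mm, which is good enough for pushing the keeper. I'm going down beside the knob and pushing along its arc.

Request:
play_rows:
  steps:
    - [[0, 0, 0.025, 0], [0, 0, 0.025, 0], [0, 0, 0.025, 0], [0, 0, 0.02, 0], [0, 0, 0, 0]]

```text
time: 2.65
ee_pos: [0.6522, 0.1245, 0.093]
tcp_rot: [-179.9, -0.3, 167.3]
wrist_force: [-1.3, 0.4, -0.3]
opening: -0.0002
grasp_force: 0.0
```

Request:
play_rows:
  steps:
    - [[0, -0.015, 0, 0], [0, -0.01, 0, 0], [0, -0.01, 0, 0], [-0.001, -0.008, 0, 0], [-0.002, -0.008, 0, 0]]

```text
time: 3.07
ee_pos: [0.6472, 0.0719, 0.0987]
tcp_rot: [180.0, 0.1, 167.2]
wrist_force: [-0.1, -1.0, 0.9]
opening: 0.0001
grasp_force: 0.0
```

Request:
play_rows:
  steps:
    - [[-0.004, -0.008, 0, 0], [-0.005, -0.007, 0, 0], [-0.006, -0.005, 0, 0], [-0.007, -0.005, 0, 0], [-0.007, -0.003, 0, 0]]

```text
time: 3.48
ee_pos: [0.6697, 0.0383, 0.0971]
tcp_rot: [-180.0, -0.0, 167.2]
wrist_force: [-0.0, -0.8, -0.2]
opening: 0.0001
grasp_force: 0.0
```

Request:
play_rows:
  steps:
    - [[-0.004, -0.003, 0, 0], [-0.003, -0.002, 0, 0], [0, 0, 0, 0], [0, 0.01, 0, 0], [0, 0.01, -0.02, 0]]

```text
time: 3.9
ee_pos: [0.6775, 0.0527, 0.1134]
tcp_rot: [-179.9, -0.3, 167.1]
wrist_force: [-0.2, -0.2, -0.6]
opening: -0.0001
grasp_force: 0.0
```

Request:
play_rows:
  steps:
    - [[0, 0, -0.03, 0], [0.02, 0.01, -0.03, 0], [0.02, 0.01, -0.02, 0], [0.02, 0, 0, 0], [0, 0, 0, 0]]

```text
time: 4.32
ee_pos: [0.6234, 0.0875, 0.2001]
tcp_rot: [179.9, 0.1, 167.3]
wrist_force: [-1.2, 0.7, -0.3]
opening: 0.0001
grasp_force: 0.0
```

Request:
play_rows:
  steps:
    - [[0, 0, 0, 0], [0, 0, 0, 0], [0, 0, 0, 0], [0, 0, 0, 0], [0, 0, 0, 0]]

```text
time: 4.73
ee_pos: [0.6254, 0.0848, 0.1965]
tcp_rot: [-180.0, -0.1, 167.2]
wrist_force: [0.7, -1.0, -0.8]
opening: 0.0001
grasp_force: 0.0
```

```bash
python3 - <<'E'
from h import *
c=snap("wrist","w1"); o=bot.get_obs(); print(o["ee_pos"],c["xyz"],c["attitude"])
P=np.array([.6447,.0726,0]);e=np.array([.975,-.2215,0]);n=np.array([.2215,.975,0])
for lx,ly,z in[(0,0,.082),(48,0,.09),(-28,35,.082),(-28,-35,.082),(-148,20,.011),(-148,-20,.011)]:
    p=w2px(c,P+e*lx/1e3+n*ly/1e3+[0,0,z])[0]; print(lx,ly,p)
q=w2px(c,P+[0,0,.05])[0].astype(int);print(q)
x0=max(0,q[0]-110);y0=max(0,q[1]-150)
print(x0,y0);a=c["img"][y0:y0+200,x0:x0+220]
cv2.imwrite("pics/w1z.png",cv2.resize(a,None,fx=3,fy=3,interpolation=cv2.INTER_CUBIC))
E
```

```text
[0.62535599 0.08483345 0.19663364] [0.55611928 0.10198953 0.37728977] [1.63833203e+02 3.49678497e-02 7.70985688e+01]
0 0 [317.21064152 247.07745088]
48 0 [317.50908899 302.4135517 ]
-28 35 [358.94921622 214.90583997]
-28 -35 [274.90389442 215.0650116 ]
-148 20 [339.16651872  74.40224179]
-148 -20 [296.72701115  74.56304624]
[318 236]
208 86
```

View pics/w1z.png

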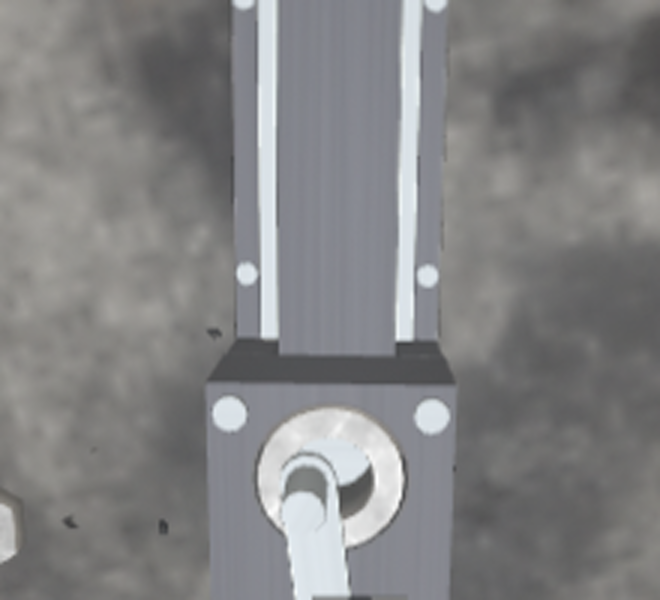

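The knob appears at top centre (303,512) in the crop, so the keeper was not swung: the fingers passed beside it. I'll fit the stand pose and find the knob.

```bash
python3 - <<'E'
from h import *
from scipy.optimize import least_squares
np.set_printoptions(precision=4,suppress=True)
c=load("w1"); c0=load("top0")
s=lambda x,y:np.array([(x+.5)/3-.5+208,(y+.5)/3-.5+86])
L=[((-28,-35,82),s(207,385)),((-28,35,82),s(456,383)),((0,0,82),s(331.5,478)),((-28,-20,11),s(277,340)),((-28,20,11),s(397,340)),((-28,-26,11),s(259,340)),((-28,26,11),s(413,340))]
rails=[(-20,s(277,0)),(20,s(401,0)),(-26,s(258,0)),(26,s(421,0))]
def W(q,l): 
    a=np.radians(q[2]);l=np.array(l)/1e3;return np.array([q[0]+l[0]*np.cos(a)-l[1]*np.sin(a),q[1]+l[0]*np.sin(a)+l[1]*np.cos(a),l[2]])
def res(q):
    r=[]
    for l,p in L: r+=list(w2px(c,W(q,l))[0]-p)
    for y,p in rails:
        w=px2w(c,[p],.011)[0]; a=np.radians(q[2]); r.append((-(w[0]-q[0])*np.sin(a)+(w[1]-q[1])*np.cos(a)-y/1e3)*1000)
    return r
f=least_squares(res,[.6447,.0726,-12.8]);q=f.x;print(q,f.fun.round(1))
a=np.radians(q[2]);
for uv in[(303,512),(310,468)]:
  for z in(.116,.09):
    w=px2w(c,[s(*uv)],z)[0]-[q[0],q[1],0]; print(uv,z,w[0]*np.cos(a)+w[1]*np.sin(a),-w[0]*np.sin(a)+w[1]*np.cos(a))
E
```

```text
[  0.6437   0.0736 -13.4685] [-0.5 -0.8  0.7  0.6 -0.   0.7  0.4 -0.3 -0.4  0.   0.5 -0.4  0.1  0.1
  0.5 -0.3  0.5  0. ]
(303, 512) 0.116 -0.0020555186623883084 -0.006359457757973708
(303, 512) 0.09 0.006873171871063221 -0.0077048325659899225
(310, 468) 0.116 -0.013717472715232094 -0.00455058140832975
(310, 468) 0.09 -0.005949221056107363 -0.005715961472286276
```

Stand pose is (0.6437, 0.0736) at −13.5°, and the knob is at about local (−2, −6) mm. I'll grip the knob and carry it round instead.

Request:
play_rows:
  steps:
    - [[-0.018, -0.013, 0, 0], [0, 0, 0.02, 0], [0, 0, 0.02, 0], [0, 0, 0.02, 0], [0, 0, 0.02, 0]]
  gripper: 0.045
  squeeze: 50

```text
time: 5.2
ee_pos: [0.6399, 0.0681, 0.116]
tcp_rot: [-180.0, -0.0, 167.1]
wrist_force: [0.6, 0.5, 0.3]
opening: 0.0448
grasp_force: 0.0
```

Request:
play_rows:
  steps:
    - [[0, 0, 0.012, 0], [0, 0, 0.01, 0], [0, 0, 0, 0], [0, 0, 0, 0], [0, 0, 0, 0]]

```text
time: 5.62
ee_pos: [0.6404, 0.0685, 0.0966]
tcp_rot: [180.0, 0.1, 167.2]
wrist_force: [0.5, 0.3, 0.7]
opening: 0.0449
grasp_force: 0.0
```

Request:
play_rows:
  steps:
    - [[0, 0, 0, 0], [0, 0, 0, 0], [0, 0, 0, 0], [0, 0, 0, 0], [0, 0, 0, 0]]
  gripper: 0

```text
time: 6.03
ee_pos: [0.6399, 0.0685, 0.0955]
tcp_rot: [180.0, 0.0, 167.2]
wrist_force: [0.9, -0.6, -0.2]
opening: 0.0
grasp_force: 0.0
```

```bash
python3 - <<'E'
from h import *
c=snap("wrist","w2"); d=snap("scene","s2"); print(c["xyz"],bot.get_obs()["ee_pos"])
t=w2px(c,bot.get_obs()["ee_pos"])[0]; print(t)
a=cv2.resize(c["img"],(640,480))[100:480,120:520]
b=cv2.resize(d["img"][190:300,250:365],None,fx=3.4,fy=3.4,interpolation=cv2.INTER_CUBIC)[:380]
o=np.zeros((380,400+b.shape[1],3),np.uint8);o[:,:400]=a;o[:b.shape[0],400:]=b
cv2.imwrite("pics/m2.png",o)
print(w2px(d,[.6437,.0736,.082]))
E
```

```text
[0.5703377  0.08553559 0.27621604] [0.63979497 0.06843142 0.09535833]
[325.19040199 272.71787766]
[[321.09739571 231.23291985]]
```

View pics/m2.png

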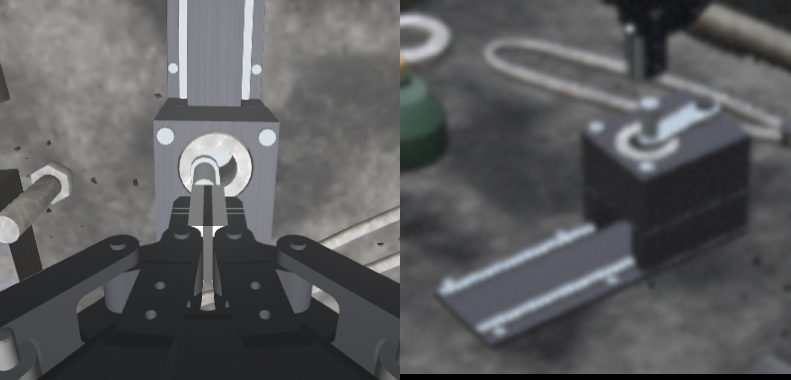

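```bash
python3 - <<'E'
from h import *
d=load("s2");w=load("w2")
T=np.array([.6398,.0684,.0954])
for n,p in (("tcp",T),("knobtop",[.6402,.0679,.116]),("knobbase",[.6402,.0679,.09]),("pivot",[.6904,.0624,.09])):
    a=w2px(d,p)[0]; b=w2px(w,p)[0]; print(n,(a-[250,190])*3.4+[400,0], b-[120,100])
E
```

```text
tcp [643.88332791 128.65043996] [205.13471978 172.76745473]
knobtop [644.76087637 102.08404125] [204.04649033 189.56682567]
knobbase [644.89920023 135.54611754] [204.47016902 169.98722928]
pivot [699.99489621 105.79167412] [214.53057512 249.24195194]
```

```bash
python3 - <<'E'
from h import *
d=load("s2");c=load("scene0")
D=cv2.absdiff(d["img"],c["img"]).max(2)
print("rows 190-236, cols 305-340")
for y in range(196,240): print(y,''.join('#' if v>40 else('+' if v>20 else '.') for v in D[y,300:345]))
w=load("w2")["img"];print(w[250:300:3,316:340:2].max(2))
E
```

```text
rows 190-236, cols 305-340
196 ######################################+######
197 #################+#################++++++++##
198 ################+.+#############+++.++++++++#
199 #################+##############+++++++++++++
200 ###################################++++++++++
201 ####################################+++++++++
202 ######################################++++++.
203 #########################################++++
204 ###########################################++
205 #############################################
206 #############################################
207 #############################################
208 +############################################
209 ##+++########################################
210 ####+++++####################################
211 ####+######+#################################
212 #####+#######################################
213 #############################################
214 #############################################
215 ##############+##############################
216 #############################################
217 ###################
[... 1294 characters left out ...]
233 234 234 230 219 137 156 232 232]
 [233 233 206 183 171 186 198 232 232 216 141 232]
 [200 123 126 128 128 127 124 123 188 231 219 206]
 [119 124 127 129 129 127 125 122 121 200 233 176]
 [120 125 127 130 131 128 126 123 122 127 231 222]
 [122 126 129 131 130 129 127 124 122 121 229 222]
 [124 127 130 130 131 129 127 124 124 122 229 228]
 [132 164 211 228 224 222 213 142 123 119 229 231]
 [229 233 234 234 233 231 229 230 217 121 209 230]
 [126 126 126 126  66  66  67  67 127 127 127 127]
 [126 127 127 127  66  65  66  66 127 127 127 127]
 [126 126 126 127  66  65  64  66 127 127 127 127]
 [125 126 126 125  65  64  65  64 116 127 126 127]
 [126 126 126 125  63  64  64  64 112 126 127 127]]
```

The fingertips appear to end above the knob top, higher than the reported TCP. I'll open round the knob and lower carefully, watching the force.

Request:
play_rows:
  steps:
    - [[0, 0, 0, 0], [0, 0, 0, 0], [0, 0, 0.004, 0], [0, 0, 0.003, 0], [0, 0, 0.003, 0]]
  gripper: 0.04

```text
time: 6.55
ee_pos: [0.6397, 0.0684, 0.0847]
tcp_rot: [-180.0, -0.0, 167.2]
wrist_force: [-0.3, -0.3, -0.6]
opening: 0.0398
grasp_force: 0.0
```

Request:
play_rows:
  steps:
    - [[0, 0, 0.002, 0], [0, 0, 0, 0], [0, 0, 0, 0], [0, 0, 0, 0], [0, 0, 0, 0]]

```text
time: 6.97
ee_pos: [0.6399, 0.0684, 0.0835]
tcp_rot: [180.0, 0.0, 167.2]
wrist_force: [0.2, -0.2, 0.2]
opening: 0.0402
grasp_force: 0.0
```

Request:
play_rows:
  steps:
    - [[0, 0, 0, 0], [0, 0, 0, 0], [0, 0, 0, 0], [0, 0, 0, 0], [0, 0, 0, 0]]
  gripper: 0

```text
time: 7.38
ee_pos: [0.6398, 0.0684, 0.0833]
tcp_rot: [180.0, 0.0, 167.2]
wrist_force: [-0.1, -0.2, -0.5]
opening: -0.0001
grasp_force: 0.0
```

```bash
python3 - <<'E'
from h import *
c=snap("wrist","w3"); d=snap("scene","s3")
T=bot.get_obs()["ee_pos"];print(T)
a=cv2.resize(c["img"][220:370,265:395],None,fx=4,fy=4,interpolation=cv2.INTER_CUBIC)[:600,:400]
a=cv2.resize(c["img"][220:370,280:380],None,fx=4,fy=4,interpolation=cv2.INTER_CUBIC)
b=cv2.resize(d["img"][150:250,285:350],None,fx=6,fy=6,interpolation=cv2.INTER_CUBIC)
o=np.zeros((600,790,3),np.uint8);o[:,:400]=a;o[:,400:]=b
cv2.imwrite("pics/m3.png",o)
for dz in(0,.02,.03,.04): print(dz,(w2px(c,T+[0,0,dz])[0]-[280,220])*4,(w2px(d,T+[0,0,dz])[0]-[285,150])*6+[400,0])
E
```

```text
[0.63976523 0.06841359 0.08330389]
0 [180.83116123 211.53660231] [620.41545719 494.19055919]
0.02 [179.83919679 272.89240833] [620.2124485  449.16687664]
0.03 [179.2584159 308.86534  ] [620.10978997 426.34578123]
0.04 [178.60768774 349.21512028] [620.00634957 403.31445998]
```

View pics/m3.png

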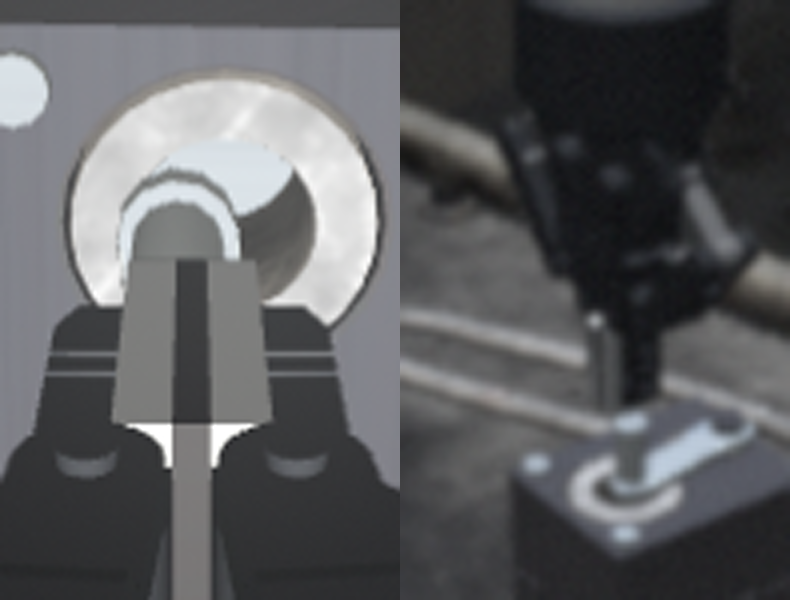

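The picture shows the shut fingertips ending at crop row ~405 in the scene half, against 494 predicted for the TCP. The real tips are therefore about 39 mm above the reported TCP, and just above the knob. I'll open, go 28 mm lower and close.

Request:
play_rows:
  steps:
    - [[0, 0, 0, 0], [0, 0, 0, 0], [0, 0, 0.006, 0], [0, 0, 0.006, 0], [0, 0, 0.006, 0]]
  gripper: 0.04

```text
time: 7.9
ee_pos: [0.6396, 0.0684, 0.0644]
tcp_rot: [-180.0, -0.0, 167.2]
wrist_force: [-0.1, 0.2, -1.0]
opening: 0.0397
grasp_force: 0.0
```

Request:
play_rows:
  steps:
    - [[0, 0, 0.004, 0], [0, 0, 0.003, 0], [0, 0, 0.003, 0], [0, 0, 0, 0], [0, 0, 0, 0]]

```text
time: 8.32
ee_pos: [0.6397, 0.0684, 0.0552]
tcp_rot: [-180.0, -0.0, 167.2]
wrist_force: [-0.3, 0.3, 0.6]
opening: 0.0398
grasp_force: 0.0
```

Request:
play_rows:
  steps:
    - [[0, 0, 0, 0], [0, 0, 0, 0], [0, 0, 0, 0], [0, 0, 0, 0], [0, 0, 0, 0]]
  gripper: 0

```text
time: 8.73
ee_pos: [0.6399, 0.0684, 0.0557]
tcp_rot: [180.0, 0.0, 167.2]
wrist_force: [-1.3, -0.7, 3.4]
opening: 0.01
grasp_force: 48.8
```

Now I have it: opening 10 mm, grip 49 N. I'll carry the knob along its arc towards −y.

Request:
play_rows:
  steps:
    - [[-0.001, -0.0055, 0, 0], [-0.0016, -0.0052, 0, 0], [-0.002, -0.0047, 0, 0], [-0.0024, -0.0043, 0, 0], [-0.0028, -0.0042, 0, 0]]

```text
time: 9.15
ee_pos: [0.6438, 0.043, 0.0556]
tcp_rot: [180.0, -0.0, 167.2]
wrist_force: [8.8, 4.6, 1.0]
opening: 0.0102
grasp_force: 49.0
```

Request:
play_rows:
  steps:
    - [[-0.0032, -0.0038, 0, 0], [-0.0036, -0.0035, 0, 0], [-0.0039, -0.0031, 0, 0], [-0.0042, -0.0027, 0, 0], [-0.0045, -0.0022, 0, 0]]

```text
time: 9.57
ee_pos: [0.66, 0.0229, 0.0556]
tcp_rot: [-180.0, 0.0, 167.2]
wrist_force: [-4.2, 0.1, 4.7]
opening: 0.01
grasp_force: 49.7
```

Request:
play_rows:
  steps:
    - [[-0.0035, -0.0015, 0, 0], [-0.0035, -0.001, 0, 0], [0, 0, 0, 0], [0, 0, 0, 0], [0, 0, 0, 0]]

```text
time: 9.98
ee_pos: [0.6664, 0.0183, 0.0555]
tcp_rot: [-179.9, 0.1, 167.1]
wrist_force: [-0.3, -2.4, 4.5]
opening: 0.0097
grasp_force: 49.8
```

Keeper is at about 1.3 rad. Release, lift, and travel to the wooden wedge.

Request:
play_rows:
  steps:
    - [[0, 0, 0, 0], [0, 0, 0, 0], [0, 0, -0.02, 0], [0, 0, -0.04, 0], [0, 0, -0.035, 0]]
  gripper: 0.06
  squeeze: 40

```text
time: 10.4
ee_pos: [0.665, 0.0196, 0.1502]
tcp_rot: [-180.0, -0.2, 167.2]
wrist_force: [0.7, -0.7, 0.4]
opening: 0.0597
grasp_force: 0.0
```

Request:
play_rows:
  steps:
    - [[0.023, 0.0261, 0, 0], [0.023, 0.0261, 0, 0], [0.023, 0.0261, 0, 0], [0.023, 0.0261, 0, 0], [0.023, 0.0261, 0, 0]]

```text
time: 10.82
ee_pos: [0.5818, 0.1736, 0.1498]
tcp_rot: [-180.0, -0.0, 167.2]
wrist_force: [0.1, -0.3, 1.1]
opening: 0.0603
grasp_force: 0.0
```

Request:
play_rows:
  steps:
    - [[0.023, 0.0261, 0, 0], [0.023, 0.0261, 0, 0], [0.023, 0.0261, 0, 0], [0.023, 0.0261, 0, 0], [0.023, 0.0261, 0, 0]]

```text
time: 11.23
ee_pos: [0.4985, 0.3266, 0.1499]
tcp_rot: [-180.0, -0.0, 167.2]
wrist_force: [1.4, -0.1, -0.1]
opening: 0.0598
grasp_force: 0.0
```

Request:
play_rows:
  steps:
    - [[0.023, 0.0261, 0, 0], [0.023, 0.0261, 0, 0], [0, 0, 0, 0.1186], [0, 0, 0, 0.1186], [0, 0, 0, 0.1186]]

```text
time: 11.65
ee_pos: [0.4656, 0.3871, 0.1496]
tcp_rot: [-179.9, -0.0, 146.6]
wrist_force: [-0.3, 0.2, 0.6]
opening: 0.06
grasp_force: 0.0
```

Request:
play_rows:
  steps:
    - [[0, 0, 0, 0.1186], [0, 0, 0, 0.1186], [0, 0, 0, 0.1186], [0, 0, 0, 0.1186], [0, 0, 0, 0.1186]]

```text
time: 12.07
ee_pos: [0.4662, 0.3863, 0.1497]
tcp_rot: [-180.0, 0.0, 112.5]
wrist_force: [-0.5, -1.2, 0.3]
opening: 0.0603
grasp_force: 0.0
```

Request:
play_rows:
  steps:
    - [[0, 0, 0, 0.1186], [0, 0, 0, 0.1186], [0, 0, 0, 0], [0, 0, 0, 0], [0, 0, 0, 0]]

```text
time: 12.48
ee_pos: [0.4662, 0.3863, 0.15]
tcp_rot: [-180.0, 0.0, 99.5]
wrist_force: [-1.0, 0.5, 0.4]
opening: 0.0604
grasp_force: 0.0
```

```bash
python3 - <<'E'
from h import *
np.set_printoptions(precision=4,suppress=True)
c=snap("wrist","w4");o=bot.get_obs();print(o["ee_pos"],o["tcp_rot"],o["q"])
# segment wood by colour
hsv=cv2.cvtColor(c["img"],cv2.COLOR_BGR2HSV)
m=((hsv[...,0]>5)&(hsv[...,0]<28)&(hsv[...,1]>70)&(hsv[...,2]>50)).astype(np.uint8)
m=cv2.morphologyEx(m,cv2.MORPH_OPEN,np.ones((3,3)))
n,l,s,ce=cv2.connectedComponentsWithStats(m)
for i in np.argsort(-s[1:,4])[:4]+1:
    print(s[i],ce[i]); cn=max(cv2.findContours((l==i).astype(np.uint8),0,1)[0],key=cv2.contourArea); print(cv2.approxPolyDP(cn,4,True)[:,0].tolist())
A=np.array([[.4771,.4207,.03],[.4446,.4165,.03],[.4624,.3091,.006],[.4941,.3142,.006]]);print(w2px(c,A))
E
```

```text
[0.4662 0.3864 0.1501] [-179.9887    0.0059   99.409 ] [ 39.65    12.0555  13.322   91.2793   0.0006 120.241 ]
[341 211   5   4  19] [343.1053 212.5789]
[[341, 212], [345, 214]]
[330 220   3   4  12] [331.  221.5]
[[330, 220]]
[638 411   2   5  10] [638.5 413. ]
[[638, 411], [639, 415]]
[[347.3009 183.9404]
 [307.7451 182.5341]
 [310.7457 291.3685]
 [343.6758 291.5082]]
```

```bash
python3 - <<'E'
from h import *
c=load("w4");h=cv2.cvtColor(c["img"],cv2.COLOR_BGR2HSV)
print(h[150:300:12,327].tolist()); print(h[215,280:380:6].tolist())
im=c["img"]
z=cv2.resize(im[150:310,250:410],None,fx=3.5,fy=3.5,interpolation=cv2.INTER_CUBIC);cv2.imwrite("pics/w4z.png",z)
E
```

```text
[[23, 7, 147], [23, 9, 115], [12, 23, 56], [17, 70, 135], [15, 43, 106], [15, 61, 129], [17, 70, 143], [17, 67, 144], [16, 65, 146], [17, 64, 151], [17, 62, 149], [17, 66, 151], [24, 10, 134]]
[[23, 9, 116], [20, 13, 121], [18, 11, 117], [18, 11, 111], [12, 12, 110], [13, 49, 110], [14, 42, 104], [13, 44, 105], [17, 67, 138], [17, 69, 140], [17, 71, 141], [16, 71, 141], [17, 12, 153], [20, 10, 146], [20, 10, 148], [20, 11, 142], [25, 12, 129]]
```

View pics/w4z.png

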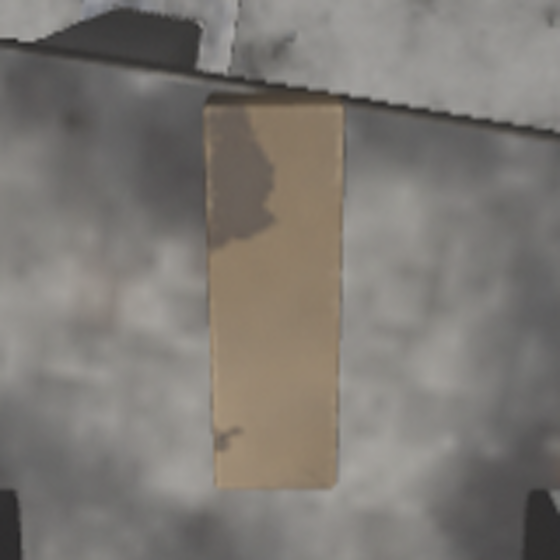

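The wedge is clear: thick end at rows 105, columns 204–344, and thin end at row 488, columns 216–338 in the crop. Refining its pose.

```bash
python3 - <<'E'
from h import *
np.set_printoptions(precision=4,suppress=True)
c=load("w4");p=[((x+.5)/3.5-.5+250,(y+.5)/3.5-.5+150) for x,y in[(204,103),(344,103),(216,489),(338,488)]]
w=px2w(c,p,[.03,.03,.006,.006]);print(w)
a=w[:2].mean(0);b=w[2:].mean(0);d=(b-a)[:2];print("len",np.linalg.norm(d),"wid",np.linalg.norm(w[0]-w[1]),np.linalg.norm(w[2]-w[3]))
ang=np.degrees(np.arctan2(d[1],d[0]));u=d/np.linalg.norm(d);g=(a+b)[:2]/2-u*.02;print("ang",ang,"ctr",(a+b)/2,"grasp",g)
psi=np.radians(99.41);t=g-[.4662,.3864];print("tx,ty",t@[np.cos(psi),np.sin(psi)],t@[np.sin(psi),-np.cos(psi)],"turn",-np.radians(ang+180-99.41))
E
```

```text
[[0.4443 0.4194 0.03  ]
 [0.4769 0.4247 0.03  ]
 [0.4627 0.3113 0.006 ]
 [0.4961 0.3171 0.006 ]]
len 0.10944085992518496 wid 0.03301997909919307 0.03392006117532638
ang -80.12756914898371 ctr [0.47   0.3681 0.018 ] grasp [0.4666 0.3878]
tx,ty 0.001363362985006483 0.0005940239407744267 turn -0.008070940913033686
```

Request:
play_rows:
  steps:
    - [[0.0014, 0.0006, 0.03, -0.008], [0, 0, 0.035, 0], [0, 0, 0.035, 0], [0, 0, 0.03, 0], [0, 0, 0.03, 0]]

```text
time: 12.95
ee_pos: [0.4662, 0.3876, -0.0114]
tcp_rot: [-180.0, 0.0, 99.8]
wrist_force: [0.5, 1.5, -0.1]
opening: 0.06
grasp_force: 0.0
```

Request:
play_rows:
  steps:
    - [[0, 0, 0.006, 0], [0, 0, 0.005, 0], [0, 0, 0.005, 0], [0, 0, 0.003, 0], [0, 0, 0, 0]]

```text
time: 13.37
ee_pos: [0.4672, 0.3883, -0.0276]
tcp_rot: [179.9, -0.0, 99.7]
wrist_force: [-0.9, -0.6, -1.0]
opening: 0.0596
grasp_force: 0.0
```

Request:
play_rows:
  steps:
    - [[0, 0, 0, 0], [0, 0, 0, 0], [0, 0, 0, 0], [0, 0, 0, 0], [0, 0, 0, 0]]
  gripper: 0.02

```text
time: 13.78
ee_pos: [0.4672, 0.3884, -0.0274]
tcp_rot: [179.9, -0.1, 99.7]
wrist_force: [0.0, -0.8, 6.2]
opening: 0.0327
grasp_force: 40.9
```

Request:
play_rows:
  steps:
    - [[0, 0, 0, 0], [0, 0, 0, 0], [0, 0, -0.004, 0], [0, 0, 0, 0], [0, 0, 0, 0]]
  gripper: 0.05

```text
time: 14.2
ee_pos: [0.4667, 0.3879, -0.0245]
tcp_rot: [180.0, -0.0, 99.7]
wrist_force: [0.3, -0.2, 0.2]
opening: 0.0497
grasp_force: 0.0
```

Request:
play_rows:
  steps:
    - [[0, 0, 0, 0], [0, 0, 0, 0], [0, 0, 0, 0], [0, 0, 0, 0], [0, 0, 0, 0]]
  gripper: 0.02

```text
time: 14.62
ee_pos: [0.4667, 0.388, -0.0245]
tcp_rot: [180.0, -0.0, 99.7]
wrist_force: [-0.0, -0.3, 2.8]
opening: 0.0323
grasp_force: 40.3
```

Request:
play_rows:
  steps:
    - [[0, 0, -0.005, 0], [0, 0, -0.005, 0], [0, 0, -0.02, 0], [0, 0, 0, 0], [0, 0, 0, 0]]

```text
time: 15.03
ee_pos: [0.4673, 0.3884, 0.0064]
tcp_rot: [179.9, -0.1, 99.7]
wrist_force: [-0.5, 0.4, -0.5]
opening: 0.0326
grasp_force: 40.0
```

Wedge held and lifted. Raise, travel over the apron, and turn it to the channel direction.

Request:
play_rows:
  steps:
    - [[0, 0, -0.035, 0], [0, 0, -0.035, 0], [0, 0, -0.035, 0], [-0.0298, 0.0022, 0, 0], [-0.0298, 0.0022, 0, 0]]

```text
time: 15.45
ee_pos: [0.4817, 0.3308, 0.112]
tcp_rot: [179.8, -0.1, 99.8]
wrist_force: [0.7, -0.5, -1.0]
opening: 0.0326
grasp_force: 40.1
```

Request:
play_rows:
  steps:
    - [[-0.0298, 0.0022, 0, 0], [-0.0298, 0.0022, 0, 0], [-0.0298, 0.0022, 0, 0], [-0.0298, 0.0022, 0, 0], [-0.0298, 0.0022, 0, 0]]

```text
time: 15.87
ee_pos: [0.5167, 0.1833, 0.1094]
tcp_rot: [-179.9, 0.0, 99.7]
wrist_force: [-0.2, -0.2, -0.5]
opening: 0.0323
grasp_force: 40.1
```

Request:
play_rows:
  steps:
    - [[-0.0298, 0.0022, 0, 0], [-0.0298, 0.0022, 0, 0], [-0.0298, 0.0022, 0, 0], [0, 0, 0, -0.117], [0, 0, 0, -0.117]]

```text
time: 16.28
ee_pos: [0.5384, 0.096, 0.1093]
tcp_rot: [-179.9, -0.0, 113.2]
wrist_force: [-0.7, 0.3, -0.8]
opening: 0.0326
grasp_force: 40.1
```

Request:
play_rows:
  steps:
    - [[0, 0, 0, -0.117], [0, 0, 0, -0.117], [0, 0, 0, -0.117], [0, 0, 0, -0.117], [0, 0, 0, -0.117]]

```text
time: 16.7
ee_pos: [0.5381, 0.0977, 0.1093]
tcp_rot: [-180.0, -0.0, 146.9]
wrist_force: [-0.4, 0.2, 0.0]
opening: 0.0329
grasp_force: 40.0
```

Request:
play_rows:
  steps:
    - [[0, 0, 0, -0.117], [0, 0, 0, -0.117], [0, 0, 0, -0.117], [0, 0, 0, 0], [0, 0, 0, 0]]

```text
time: 17.12
ee_pos: [0.5382, 0.0977, 0.1096]
tcp_rot: [-180.0, -0.0, 166.5]
wrist_force: [-1.0, 0.0, -0.0]
opening: 0.0325
grasp_force: 40.0
```

```bash
python3 - <<'E'
from h import *
np.set_printoptions(precision=4,suppress=True)
c=snap("wrist","w5");o=bot.get_obs();print(o["ee_pos"],o["tcp_rot"])
t=snap("top","t5")
h=cv2.cvtColor(c["img"],cv2.COLOR_BGR2HSV);m=((h[...,0]>8)&(h[...,0]<24)&(h[...,1]>36)).astype(np.uint8)
m=cv2.morphologyEx(m,cv2.MORPH_OPEN,np.ones((5,5)));n,l,s,ce=cv2.connectedComponentsWithStats(m)
for i in np.argsort(-s[1:,4])[:3]+1:print(s[i],ce[i])
e=np.array([.9736,-.2284,0]);nn=np.array([.2284,.9736,0]);P=np.array([.6439,.0734,0])
im=c["img"].copy()
for lx,ly,z in[(0,0,.082),(-28,35,.082),(-28,-35,.082),(-28,20,.011),(-28,-20,.011),(-148,20,.011),(-148,-20,.011)]:
    p=w2px(c,P+e*lx/1e3+nn*ly/1e3+[0,0,z])[0];print(lx,ly,p);cv2.drawMarker(im,tuple(int(round(v)) for v in p),(0,0,255),0,10,1)
cv2.imwrite("pics/w5m.png",im)
E
```

```text
[0.5382 0.0978 0.1097] [-179.9822   -0.0383  166.4831]
[  283   225    90   186 14349] [327.9767 313.3238]
[590 282  50  37 704] [611.892  298.4219]
[468  99  17  17 199] [476.2714 106.6784]
0 0 [327.3343 402.6202]
-28 35 [378.8999 368.5874]
-28 -35 [275.3129 369.062 ]
-28 20 [350.4753 317.9113]
-28 -20 [303.9342 318.1431]
-148 20 [352.3677 177.0724]
-148 -20 [300.1445 177.3827]
```

View pics/w5m.png

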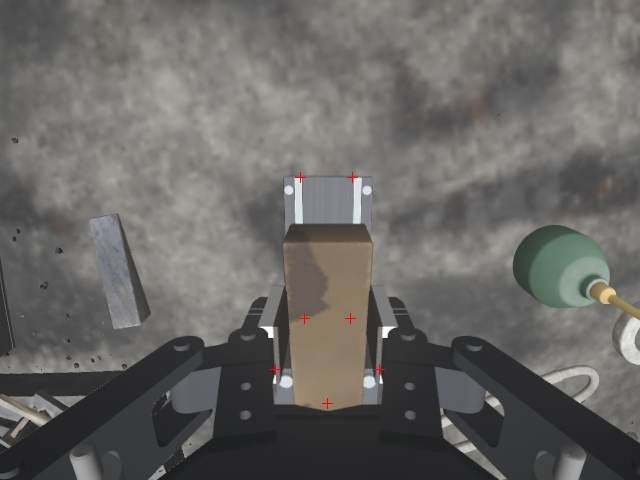

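Wrist view: the wedge is held with its thick end at (284..372, 240). The apron end spans (286..372, 177) and the block screws are at (286,382) and (370,382), so the fit at −13.5° is the better one. I'll work out the wedge's lateral offset in the channel frame.

```bash
python3 - <<'E'
from h import *
np.set_printoptions(precision=4,suppress=True)
c=load("w5");h=cv2.cvtColor(c["img"],cv2.COLOR_BGR2HSV);m=((h[...,0]>6)&(h[...,0]<26)&(h[...,1]>30))
q=np.array([.6437,.0736]);a=np.radians(-13.5);e=np.array([np.cos(a),np.sin(a)]);n=np.array([-e[1],e[0]])
def loc(p,z): d=px2w(c,[p],z)[0][:2]-q; return np.array([d@e,d@n])*1e3
for r in(228,236,242,246,260,280,320,360,390,404):
    xs=np.where(m[r,270:390])[0]+270; print(r,xs.min(),xs.max(),end=' | ')
print()
zt=.1097+.0245
for r in(242,260,280):
    xs=np.where(m[r,270:390])[0]+270
    for k in range(3):  # top-surface height from lx along wedge (approx)
        pass
    z=zt+.030-.0218*0
    # solve z on slope: thick end at TCP-35mm local
    T=np.array([.5382,.0978])-q;tx=T@e*1e3
    z=zt+.03
    for k in range(6):
        L=loc((xs.min()-.5,r),z);Rr=loc((xs.max()+.5,r),z); s=(L[0]-(tx-35))/110; z=zt+.03-.024*s
    print(r,L,Rr,"ctr ly",(L[1]+Rr[1])/2,"w",Rr[1]-L[1])
print("tcp local",tx,T@n*1e3)
# rails at apron end and screws
print(loc((286,177),.006),loc((372,177),.006),loc((286,382),.084),loc((370,382),.084))
E
```

```text
228 292 365 | 236 286 369 | 242 283 372 | 246 282 372 | 260 283 371 | 280 285 370 | 320 289 367 | 360 290 365 | 390 293 362 | 404 294 361 | 
242 [-141.7837  -16.315 ] [-141.7659   16.4781] ctr ly 0.08157123731062832 w 32.79306166279672
260 [-134.2522  -16.7809] [-134.2355   16.558 ] ctr ly -0.1114610268469498 w 33.33894805320045
280 [-125.365   -16.5627] [-125.3491   16.7028] ctr ly 0.07005347245052107 w 33.265572250637476
tcp local -108.23440440726782 -1.0971338131742572
[-147.4155  -32.3322] [-147.3793   34.7493] [-18.664  -28.1807] [-18.642   28.8181]
```

Wedge centreline is within 0.1 mm of the channel axis and aligned. Lower it onto the apron and slide it into the mouth.

Request:
play_rows:
  steps:
    - [[0, 0.0005, 0.03, 0], [0, 0, 0.03, 0], [0, 0, 0.03, 0], [0, 0, 0.02, 0], [0, 0, 0.008, 0]]

```text
time: 17.63
ee_pos: [0.5364, 0.0979, -0.0113]
tcp_rot: [-179.9, -0.2, 166.6]
wrist_force: [-0.4, 0.3, -1.2]
opening: 0.0325
grasp_force: 40.0
```

Request:
play_rows:
  steps:
    - [[0, 0, 0.004, 0], [0, 0, 0.003, 0], [0, 0, 0.002, 0], [0, 0, 0, 0], [0, 0, 0, 0]]

```text
time: 18.05
ee_pos: [0.5392, 0.0984, -0.0156]
tcp_rot: [180.0, 0.1, 166.7]
wrist_force: [-0.3, -0.4, -0.8]
opening: 0.0326
grasp_force: 40.1
```

Request:
play_rows:
  steps:
    - [[0, 0, 0.001, 0], [0, 0, 0.001, 0], [0, 0, 0.001, 0], [0, 0, 0, 0], [0, 0, 0, 0]]

```text
time: 18.47
ee_pos: [0.5389, 0.0984, -0.0186]
tcp_rot: [180.0, 0.1, 166.7]
wrist_force: [-3.3, -0.0, 7.2]
opening: 0.0327
grasp_force: 40.9
```

Request:
play_rows:
  steps:
    - [[-0.006, 0, 0, 0], [-0.008, 0, 0, 0], [-0.008, 0, 0, 0], [-0.008, 0, 0, 0], [-0.006, 0, 0, 0]]

```text
time: 18.88
ee_pos: [0.5732, 0.0904, -0.0186]
tcp_rot: [179.9, -0.1, 166.7]
wrist_force: [-15.9, 3.2, 16.4]
opening: 0.0328
grasp_force: 41.8
```

Request:
play_rows:
  steps:
    - [[-0.003, 0, 0, 0], [-0.003, 0, 0, 0], [-0.003, 0, 0, 0], [0, 0, 0, 0], [0, 0, 0, 0]]

```text
time: 19.3
ee_pos: [0.5816, 0.0885, -0.0186]
tcp_rot: [180.0, -0.1, 166.7]
wrist_force: [-8.4, 1.6, 11.0]
opening: 0.0327
grasp_force: 41.2
```

Sliding well. Release, rise, go behind the thick end with the fingers shut, and check by camera.

Request:
play_rows:
  steps:
    - [[0, 0, 0, 0], [0, 0, 0, 0], [0, 0, -0.01, 0], [0, 0, -0.03, 0], [0, 0, -0.03, 0]]
  gripper: 0.06

```text
time: 19.72
ee_pos: [0.5812, 0.0877, 0.0504]
tcp_rot: [-179.9, -0.1, 166.7]
wrist_force: [1.2, 0.8, -0.8]
opening: 0.0603
grasp_force: 0.0
```

Request:
play_rows:
  steps:
    - [[0.02, 0, 0, 0], [0.02, 0, 0, 0], [0.022, 0, 0, 0], [0, 0, 0, 0], [0, 0, 0, 0]]
  gripper: 0

```text
time: 20.13
ee_pos: [0.5219, 0.1024, 0.0513]
tcp_rot: [180.0, 0.1, 166.8]
wrist_force: [-0.2, 0.5, 0.5]
opening: 0.0
grasp_force: 0.0
```

```bash
cat > m.py <<'E'
from h import *
np.set_printoptions(precision=1,suppress=True)
c=snap("top","t6");o=bot.get_obs();print(o["ee_pos"],o["tcp_rot"])
q=np.array([.6437,.0736]);a=np.radians(-13.5);e=np.array([np.cos(a),np.sin(a)]);n=np.array([-e[1],e[0]])
W=lambda lx,ly,z:np.r_[q+(e*lx+n*ly)/1e3,z]
w=snap("wrist","w6")
# rectified map in local frame: wood mask along centre line, 1mm steps
for nm,cc in(("top",c),("wrist",w)):
    h=cv2.cvtColor(cc["img"],cv2.COLOR_BGR2HSV)
    for ly in(-12,-5,5,12):
        s=''
        for lx in range(-160,-26,2):
            u=np.round(w2px(cc,W(lx,ly,.036))[0]).astype(int)
            s+='?' if not(0<=u[0]<640 and 0<=u[1]<480) else('W' if 6<h[u[1],u[0],0]<26 and h[u[1],u[0],1]>36 else('-' if h[u[1],u[0],2]>45 else '#'))
        print(nm,ly,s)
E
python3 m.py
```

```text
[0.5 0.1 0.1] [180.    0.1 166.7]
top -12 -------------------------------------------------------------------
top -5 -------------------------------------------------------------------
top 5 -------------------------------------------------------------------
top 12 -------------------------------------------------------------------
wrist -12 ---------------------------------------------------##--####-######-
wrist -5 ----------------------------------------------------------------###
wrist 5 ---------------------------------------------------------------WWWW
wrist 12 ---------------------------W------------------------#--############
```

The gripper blocks that view; contact forces will show it. Lowering behind the thick end.

Request:
play_rows:
  steps:
    - [[0, 0, 0.02, 0], [0, 0, 0.02, 0], [0, 0, 0.006, 0], [0, 0, 0.003, 0], [0, 0, 0.003, 0]]

```text
time: 20.65
ee_pos: [0.5224, 0.1021, -0.0016]
tcp_rot: [-180.0, -0.0, 166.7]
wrist_force: [-0.3, -0.2, 0.5]
opening: -0.0003
grasp_force: 0.0
```

Request:
play_rows:
  steps:
    - [[0, 0, 0.003, 0], [0, 0, 0.004, 0], [0, 0, 0.004, 0], [0, 0, 0.004, 0], [0, 0, 0, 0]]

```text
time: 21.07
ee_pos: [0.5216, 0.1021, -0.0174]
tcp_rot: [-180.0, -0.0, 166.7]
wrist_force: [0.1, -0.1, 0.4]
opening: 0.0002
grasp_force: 0.0
```

Request:
play_rows:
  steps:
    - [[-0.003, 0, 0, 0], [-0.004, 0, 0, 0], [-0.004, 0, 0, 0], [-0.003, 0, 0, 0], [-0.003, 0, 0, 0]]

```text
time: 21.48
ee_pos: [0.539, 0.0982, -0.0166]
tcp_rot: [180.0, 0.0, 166.7]
wrist_force: [-8.1, 2.8, 2.9]
opening: -0.0
grasp_force: 4.1
```

Contact at the expected place (8 N). Driving in.

Request:
play_rows:
  steps:
    - [[-0.005, 0, 0, 0], [-0.006, 0, 0, 0], [-0.006, 0, 0, 0], [-0.006, 0, 0, 0], [-0.006, 0, 0, 0]]

```text
time: 21.9
ee_pos: [0.5649, 0.0921, -0.0166]
tcp_rot: [180.0, -0.3, 166.8]
wrist_force: [-12.6, 2.8, 8.7]
opening: -0.0002
grasp_force: 6.6
```

Request:
play_rows:
  steps:
    - [[-0.005, 0, 0, 0], [-0.005, 0, 0, 0], [-0.005, 0, 0, 0], [-0.004, 0, 0, 0], [-0.003, 0, 0, 0]]

```text
time: 22.32
ee_pos: [0.5864, 0.087, -0.0167]
tcp_rot: [180.0, -0.2, 166.8]
wrist_force: [-12.4, 2.0, 9.3]
opening: -0.0001
grasp_force: 6.5
```

Request:
play_rows:
  steps:
    - [[-0.004, 0, 0, 0], [-0.004, 0, 0, 0], [-0.004, 0, 0, 0], [-0.003, 0, 0, 0], [-0.001, 0, 0, 0]]

```text
time: 22.73
ee_pos: [0.6023, 0.0832, -0.0167]
tcp_rot: [180.0, -0.2, 166.7]
wrist_force: [-10.2, 2.9, 7.7]
opening: -0.0002
grasp_force: 5.9
```

Request:
play_rows:
  steps:
    - [[0.006, 0, 0, 0], [0.01, 0, 0, 0], [0.01, 0, -0.02, 0], [0, 0, -0.035, 0], [0, 0, -0.035, 0]]

```text
time: 23.15
ee_pos: [0.5769, 0.0888, 0.0732]
tcp_rot: [-179.9, -0.1, 166.7]
wrist_force: [1.9, -0.1, -0.1]
opening: -0.0
grasp_force: 0.0
```

Request:
play_rows:
  steps:
    - [[0, 0, -0.03, 0], [0, 0, -0.03, 0], [0, 0, -0.03, 0], [0, 0, 0, 0], [0, 0, 0, 0]]
  gripper: 0.075

```text
time: 23.57
ee_pos: [0.5795, 0.089, 0.1652]
tcp_rot: [179.9, 0.2, 166.7]
wrist_force: [-0.9, -1.5, -0.2]
opening: 0.0605
grasp_force: 0.0
```

```bash
python3 - <<'E'
from h import *
np.set_printoptions(precision=4,suppress=True)
c=snap("wrist","w7");o=bot.get_obs();print(o["ee_pos"],o["tcp_rot"])
q=np.array([.6437,.0736]);a=np.radians(-13.5);e=np.array([np.cos(a),np.sin(a)]);n=np.array([-e[1],e[0]])
for z in(.082,.094,.098):print(z,w2px(c,np.r_[q,z])[0], w2px(c,np.r_[q+.021*n,z])[0])
g=cv2.cvtColor(c["img"],cv2.COLOR_BGR2GRAY);h=cv2.cvtColor(c["img"],cv2.COLOR_BGR2HSV)
u=w2px(c,np.r_[q,.096])[0].astype(int)
ci=cv2.HoughCircles(cv2.medianBlur(g,3),cv2.HOUGH_GRADIENT,1,20,param1=120,param2=18,minRadius=18,maxRadius=45)
for k in (ci[0] if ci is not None else []):
    if np.hypot(*(k[:2]-u))<60: print("circ",k)
print("img around", u); 
for r in range(u[1]-44,u[1]+46,3): print(r,''.join('%x'%(v//16) for v in g[r,max(0,u[0]-56):u[0]+56:2]))
E
```

```text
[0.5788 0.0889 0.1634] [179.9837   0.0594 166.714 ]
0.082 [325.6755 310.6601] [351.6791 310.6897]
0.094 [325.6234 317.9348] [352.6763 317.9609]
0.098 [325.6051 320.4909] [353.0264 320.5156]
circ [324.5 313.5  29.3]
img around [325 319]
275 65555554444444444444444444444444444444444444444444565555
278 65555666767767777777677666666666666666666666666655565566
281 55555678888888888888888888888888888888888888888888766666
284 555556787bcc878888888888888888888888888888887aca78766666
287 55555568dddddb888888887767778888887888888888ddddd7766666
290 65555568dddddd88888877777778888899887788888bdddddb766666
293 666666689dddd8888876778888889999999987788888cdddc8766666
296 666666688888888886678888accccddcba9998778888889888765555
299 666666688888888867788cdddcccddddddcb98877888888888765555
302 6666666888888887778cdddddccddeedccccdc887688888888655555
305 66666668888888847adddeedddddeeddddddeddb8488888888655555
308 66666668888888849cccddddddddddddddddddddc588888888655555
311 7777666888888887dddddd558cdddddd955eeeeee888888888655565
314 666666688888888cdddcc555545555554455eeeddd88888888666666
317 666666
[... 265 characters left out ...]
56666768ddddde888888887666666
332 77777888888888888edddddc987777788ddddccd8888888887666666
335 777788888888888888cdcccdeeddddeeedddddc88888888887666666
338 77777888888888888888ddcddedddddeddddd9888888888887666665
341 dddb987777888888888888acdeeeddddeeb888888888888887666666
344 79dddddca87777888888888888889988888888888888888886666666
347 777dddddddddb9777778888888888888888888888888888886666666
350 777cddddddddddddcb87777788888888888888888888888886666667
353 777ddddddddddddddddddca777777777888888888888888887777777
356 77bdddddddddddddddddddddddbbaa97788888888888888887788887
359 7679bdeeddddddddddddddddddddcdddb78888888888888887778887
362 76777777acdeddddddddddddda55545adc7888888888888887777888
```

Bush top ring is centred at (325.5,319) with radius ~27 px, so its top is at z≈0.096 and it is raised. The keeper lies aside at lower left. Now to grip the bush.

Request:
play_rows:
  steps:
    - [[-0.022, -0.0008, 0, 0], [-0.022, 0, 0, 0], [-0.0225, 0, 0.01, 0], [0, 0, 0.03, 0], [0, 0, 0.03, 0]]
  gripper: 0.06
  squeeze: 70

```text
time: 24.03
ee_pos: [0.6439, 0.0724, 0.091]
tcp_rot: [-180.0, -0.0, 166.7]
wrist_force: [0.6, -0.6, -1.2]
opening: 0.0601
grasp_force: 0.0
```

Request:
play_rows:
  steps:
    - [[0, 0, 0.02, 0], [0, 0, 0.015, 0], [0, 0, 0.007, 0], [0, 0, 0.003, 0], [0, 0, 0, 0]]

```text
time: 24.45
ee_pos: [0.6424, 0.0727, 0.0474]
tcp_rot: [-180.0, -0.1, 166.7]
wrist_force: [0.1, -0.3, 0.9]
opening: 0.0597
grasp_force: 0.0
```

Request:
play_rows:
  steps:
    - [[0, 0, 0, 0], [0, 0, 0, 0], [0, 0, 0, 0], [0, 0, 0, 0], [0, 0, 0, 0]]
  gripper: 0.02

```text
time: 24.87
ee_pos: [0.6437, 0.073, 0.0498]
tcp_rot: [180.0, 0.1, 166.7]
wrist_force: [-1.2, 0.5, 6.0]
opening: 0.0383
grasp_force: 70.1
```

Request:
play_rows:
  steps:
    - [[0, 0, -0.004, 0], [0, 0, -0.005, 0], [0, 0, -0.006, 0], [0, 0, -0.006, 0], [0, 0, 0, 0]]

```text
time: 25.28
ee_pos: [0.6436, 0.0729, 0.071]
tcp_rot: [180.0, 0.1, 166.7]
wrist_force: [-0.0, -0.5, -2.3]
opening: 0.0381
grasp_force: 70.4
```

Request:
play_rows:
  steps:
    - [[0, 0, -0.012, 0], [0, 0, -0.02, 0], [0, 0, -0.02, 0], [0, 0, -0.02, 0], [0, 0, 0, 0]]

```text
time: 25.7
ee_pos: [0.6444, 0.073, 0.1465]
tcp_rot: [179.9, 0.3, 166.7]
wrist_force: [1.1, 0.6, -0.5]
opening: 0.0382
grasp_force: 70.7
```

```bash
python3 - <<'E'
from h import *
np.set_printoptions(precision=4,suppress=True)
c=snap("wrist","w8");o=bot.get_obs();T=o["ee_pos"];print(T,o["tcp_rot"],o["opening"],o["wrist_force"],o["q"])
s=snap("scene","s8");g=s["img"].max(2)
u=w2px(s,T+[0,0,.04])[0].astype(int);p=w2px(s,[.6437,.0736,.082])[0];print("tip px",u,"pocket px",p)
for r in range(u[1]-16,u[1]+60,2): print(r,''.join('%x'%(v//16) for v in g[r,u[0]-25:u[0]+26]))
E
```

```text
[0.6441 0.0729 0.1441] [179.9174   0.2269 166.7152] 0.03784325957843333 [-1.0899  0.0563 -2.5552] [ 6.4586 17.8596 19.6746 91.5736  0.0011 19.7432]
tip px [321 191] pocket px [321.0974 231.2329]
175 789999887654333321111111222111223211112233221121111
177 556778889988865421111111222211122111112333221111222
179 223455667788875421111111222222111221111222122222222
181 111223344556665421111112344453211111112222222222222
183 432211222334444421235789999654321121112222222222222
185 444443222222223447abcba9876554321122112222222222222
187 66666655433222358bcca644444454321111134433222222222
189 66666666665544458abca865444454321111258888664332222
191 5666666666666666679abbbbba965432122224789aa99875543
193 666666666667777666667777877554321122345788999898888
195 555666666666666665556666665554443444334555667788999
197 556666666666666655555555555555555544323333344556778
199 666666666666666655555555444444444444443222223334445
201 666666666556666554444445444444444445677644322222233
203 887766665666666654444444444444444445666666665433222
205 899999999887776666544444444444444556666666776666544
207 55666
[... 522 characters left out ...]
5555555566666666668bddddc878
227 5555555568bcb976665543333322233345566666667acddc855
229 55555654456666665432222222222222233466666667addb755
231 555555533345566642222222222222222223566666667adc755
233 55555443222234565322222233333322223456666666669a866
235 4445544322222234555445799aaaa8754455666655543346788
237 4444444322222222234567889bbb98766666554432222222333
239 4444444322222222222345568bbb97655543222222222222222
241 444444433222222222222234555554332222222222222222222
243 444443433222222222222222333222222222222222222222222
245 444444433322222222222222222222222222222222222222222
247 333344433233222222222222222222222222222222222222222
249 333444443234543222222222222222222222222222222233222
```

The scene shows the bush held (rows 183–208) and the pocket empty. Carry it to the tray.

Request:
play_rows:
  steps:
    - [[0.0012, -0.014, 0, 0], [0.0026, -0.0294, 0, 0], [0.0026, -0.0294, 0, 0], [0.0026, -0.0294, 0, 0], [0.0026, -0.0294, 0, 0]]

```text
time: 26.22
ee_pos: [0.5998, -0.0541, 0.1396]
tcp_rot: [-180.0, -0.1, 166.7]
wrist_force: [0.0, -0.6, -1.2]
opening: 0.038
grasp_force: 70.7
```

Request:
play_rows:
  steps:
    - [[0.0026, -0.0294, 0, 0], [0.0026, -0.0294, 0, 0], [0.0026, -0.0294, 0, 0], [0.0026, -0.0294, 0, 0], [0.0026, -0.0294, 0, 0]]

```text
time: 26.63
ee_pos: [0.5532, -0.1942, 0.1398]
tcp_rot: [180.0, -0.1, 166.7]
wrist_force: [0.1, -0.0, -1.5]
opening: 0.038
grasp_force: 70.7
```

Request:
play_rows:
  steps:
    - [[0.0026, -0.0294, 0, 0], [0.0026, -0.0294, 0, 0], [0.0014, -0.0156, 0, 0], [0, 0, 0, 0], [0, 0, 0, 0]]

```text
time: 27.05
ee_pos: [0.5302, -0.2643, 0.1399]
tcp_rot: [180.0, -0.1, 166.6]
wrist_force: [0.5, 0.0, -2.3]
opening: 0.0384
grasp_force: 70.8
```

```bash
python3 - <<'E'
from h import *
np.set_printoptions(precision=4,suppress=True)
c=snap("wrist","w9");o=bot.get_obs();print(o["ee_pos"],o["opening"])
g=cv2.cvtColor(c["img"],cv2.COLOR_BGR2GRAY)
B=np.array([.4674,-.2401,.039]);u=w2px(c,B)[0];print("pred fixed bush",u)
ci=cv2.HoughCircles(cv2.medianBlur(g,3),cv2.HOUGH_GRADIENT,1,15,param1=120,param2=20,minRadius=14,maxRadius=50)
for k in ci[0]: print("circ",k,px2w(c,[k[:2]],.039)[0])
E
```

```text
[ 0.5307 -0.2635  0.1402] 0.03804634603565982
pred fixed bush [337.6826 140.7862]
circ [323.5 315.5  26.6] [ 0.6067 -0.2848  0.039 ]
circ [337.5 139.5  27.3] [ 0.4664 -0.24    0.039 ]
circ [339.5 307.5  43.6] [ 0.6024 -0.2697  0.039 ]
circ [175.5 423.5  34.2] [ 0.69   -0.4554  0.039 ]
circ [474.5 306.5  35. ] [ 0.6296 -0.1555  0.039 ]
circ [161.5 416.5  18.8] [ 0.679  -0.4661  0.039 ]
circ [183.5 397.5  23.3] [ 0.6617 -0.4358  0.039 ]
```

The fixed bush agrees to 1 mm and the target is right. Lowering.

Request:
play_rows:
  steps:
    - [[-0.001, 0, 0.03, 0], [0, 0, 0.03, 0], [0, 0, 0.03, 0], [0, 0, 0.025, 0], [0, 0, 0.015, 0]]

```text
time: 27.52
ee_pos: [0.531, -0.2617, 0.0074]
tcp_rot: [179.9, -0.2, 166.8]
wrist_force: [-0.3, -0.0, -1.4]
opening: 0.0379
grasp_force: 70.7
```

Request:
play_rows:
  steps:
    - [[0, 0, 0.006, 0], [0, 0, 0.004, 0], [0, 0, 0.003, 0], [0, 0, 0, 0], [0, 0, 0, 0]]

```text
time: 27.93
ee_pos: [0.5331, -0.2639, -0.0006]
tcp_rot: [-180.0, 0.1, 166.7]
wrist_force: [0.3, -0.2, -2.4]
opening: 0.0379
grasp_force: 70.8
```

Still about 8 mm above the floor. Continue slowly until contact.

Request:
play_rows:
  steps:
    - [[0, 0, 0.0015, 0], [0, 0, 0.0015, 0], [0, 0, 0.0015, 0], [0, 0, 0.001, 0], [0, 0, 0, 0]]

```text
time: 28.35
ee_pos: [0.5323, -0.2638, -0.0075]
tcp_rot: [180.0, -0.0, 166.7]
wrist_force: [0.7, -0.5, -1.5]
opening: 0.0382
grasp_force: 70.8
```

Request:
play_rows:
  steps:
    - [[0, 0, 0.001, 0], [0, 0, 0.001, 0], [0, 0, 0.0005, 0], [0, 0, 0, 0], [0, 0, 0, 0]]

```text
time: 28.77
ee_pos: [0.5326, -0.2639, -0.0093]
tcp_rot: [-180.0, 0.0, 166.7]
wrist_force: [-1.2, 0.3, 3.0]
opening: 0.0383
grasp_force: 71.3
```

Contact (−1.5 → +3 N). Release and rise.

Request:
play_rows:
  steps:
    - [[0, 0, 0, 0], [0, 0, 0, 0], [0, 0, 0, 0], [0, 0, 0, 0], [0, 0, 0, 0]]
  gripper: 0.06

```text
time: 29.18
ee_pos: [0.5324, -0.2638, -0.0098]
tcp_rot: [180.0, -0.0, 166.7]
wrist_force: [-1.0, -0.0, 0.3]
opening: 0.0603
grasp_force: 0.0
```

Request:
play_rows:
  steps:
    - [[0, 0, -0.01, 0], [0, 0, -0.03, 0], [0, 0, -0.035, 0], [0, 0, -0.035, 0], [0, 0, -0.035, 0]]

```text
time: 29.6
ee_pos: [0.5321, -0.2636, 0.1377]
tcp_rot: [-180.0, 0.0, 166.7]
wrist_force: [0.7, -0.5, -0.2]
opening: 0.0597
grasp_force: 0.0
```

Request:
play_rows:
  steps:
    - [[0.04, 0, 0, 0], [0.04, 0, 0, 0], [0.04, 0, 0, 0], [0, 0, 0, 0], [0, 0, 0, 0]]

```text
time: 30.02
ee_pos: [0.4145, -0.236, 0.1368]
tcp_rot: [-180.0, 0.1, 166.7]
wrist_force: [-0.2, -0.0, 1.3]
opening: 0.0602
grasp_force: 0.0
```

```bash
python3 - <<'E'
from h import *
np.set_printoptions(precision=4,suppress=True)
o=bot.get_obs();print(o["ee_pos"],o["time"])
for nm in("scene","top"):
    s=snap(nm,nm+"9");g=s["img"].max(2)
    for B in([.4669,-.240,.039],[.5326,-.2637,.039]):
        u=np.round(w2px(s,B)[0]).astype(int);print(nm,u)
        for r in range(u[1]-12,u[1]+ (26 if nm=="scene" else 13),2): print(''.join('%x'%(v//16) for v in g[r,u[0]-18:u[0]+19]))
s=load("top9");d=load("top0");D=cv2.absdiff(s["img"],d["img"]).max(2)
for n,p in(("oil",(228,229)),("bolt",(362,214)),("steel",(370,263)),("wedge0",(190,285))):
    print(n,D[p[1]-12:p[1]+12,p[0]-12:p[0]+12].mean())
u=w2px(s,[.6437,.0736,.082])[0].astype(int);print("stand",u)
h=cv2.cvtColor(s["img"],cv2.COLOR_BGR2HSV)
for r in range(u[1]-22,u[1]+40,2): print(''.join('W' if 6<a<26 and b>45 else '%x'%(v//16) for a,b,v in h[r,u[0]-28:u[0]+20]))
E
```

```text
[ 0.4145 -0.236   0.1368] 30.0167
scene [391 357]
3333334444433222222222334455555555555
3444444322222222223445555555555555555
44322222222345789aaa98876555555555555
2222122235799abbbbbbbcbba986555555555
122233468abba98766667789aaaa865555555
34455567aaaa75433333344469abba7555555
55555568aaa963333333333336abbb9655555
55555557abba85322233222247abbb8655555
5555555569aaa986533333458abbba7555555
555555545579aaaaaaaaaa9aaaa9865555555
555555544555678999abbbaa9865545555555
5555554444555555566777666554445555555
5555554334445555555555665544445555555
5555554333334455555555655444445555555
4555554433333444455555554443455555555
2345555543333344444445444334455555555
2223555555443334444444444445555555555
2222245555555544444444455555555555555
2322222455555555555555555555555555555
scene [422 343]
3333233344443322222223454445555555432
2333444432222222222222234555555444555
443332222224689aa99998765455444445555
2222222247abbbbaa99aabbbba86554444444
122223469bccb97544445578abba865544444
33445556abbb85333333344468aba96445444
555555569aaa843222233333359aaa7423444
555555557aabb9643222222358abbb8422234
55555555
[... 2354 characters left out ...]
569aa974222333
332333444444432122222222222233434445788753222233
3333444455544333333WWW3W322222222223333332223223
33344444444444579a742WWWWWW3W3222222212223333333
3444454444445568aa7443322232W2223432221223333333
344444444445667aa8645555444433335787533333333334
44444444445899aba75455555554444579a9654444333344
34444444445679ba85545555455455468a97554444444444
44444444455568aa7555545555554556aa96644444444454
4444444454457ab86455555555444568aaa9864444445555
444444445457ab96555555545544457aa877655444455554
554444455568ba85545554554544568a9755444444444444
44444444556ab96554554545545457aa8554434444444444
44455544568aa75545555455454479b96543334444444445
3445555557ab85445545545445458aa75443333444444555
```

The bush stands upright beside its twin, the keeper is aside, and the wedge end shows a few mm in front of the block. Handing in.

```bash
python3 -c "
from workcell import bot
print(bot.job_done())"
```

```text
the job is handed in; nothing more can be done
None
```

I handed the job in at 30 s of the allowed 72 s, and no verdict came back. By the last camera images and the arm's position readings, the keeper is swung aside to about 1.3 rad, the wooden wedge sits under the rod about 5 mm short of flush, and the bush stands upright in the free half of the tray; the arm never went near the bystanders, though the final image check on them was inconclusive.

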